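# Slide the coin tin home along its shelf lane

### The job

Push the steel coin tin along the oak shelf, into the lane between the two guide rails and on until it rests against the stop at the lane's far end, square in the lane. It starts a little askew in front of the lane and needs lining up, for neither the tin nor the robot may touch either rail. Only push it with the fingers, never lift or tip it, leave the jar, the dish and the flashlight where they are, and take the hand away at the end.

Things in the scene. Friction and masses are not known exactly. Their poses are not given: they have to be found in the camera images.
- shelf: Fixed oak board on the table, 18 mm thick, 170 mm (x) by 520 mm (y -270 to +250), turned up to 0.2 rad. Origin at table height (z 0) on the lane's centre line at the lane's mouth; y runs along the lane from mouth to stop, x across it away from the robot, z up. Lane: x -57 to +57 mm, from y 0 to the stop's face at y 225 mm. The board is bare in front of the mouth (y below 0).
- rail_near: Fixed oak guide rail on the board, on the robot's side of the lane, 14 mm wide, 240 mm long along the lane, its top 20 mm above the board (38 mm above the table). Origin at the middle of its underside, at shelf x -64, y 120, z 18 mm; axes as the shelf's. Not to be touched.
- rail_far: The same rail on the side of the lane away from the robot, origin at shelf x +64, y 120, z 18 mm. Not to be touched.
- end_stop: Fixed oak block across the far end of the lane, 112 mm wide, 15 mm thick, its top 30 mm above the board (48 mm above the table). Origin at the middle of its underside, at shelf x 0, y 232.5, z 18 mm. The tin may touch it.
- coin_tin: Loose closed steel box, dark coin slot in its flat top: 96 mm wide (x), 120 mm long (y), 55 mm high, 0.3 to 0.65 kg. Origin: centre of its underside, on the board (18 mm above the table). Starts before the mouth, its y roughly along the shelf's y, up to 20 mm off centre and 0.15 rad askew. 9 mm of play each side in the lane. Home: origin at shelf x 0, y 165 mm.
- jar: Loose lidded white ceramic jar, 74 mm across, 89 mm high, on the table on the robot's side of the shelf; origin at the centre of its underside. Leave alone.
- dish: Loose small terracotta bowl, 84 mm across, 28 mm high, on the table on the robot's side of the shelf; origin at the centre of its underside. Leave alone.
- flashlight: Loose plastic mini flashlight lying on the table beyond the shelf, 96 mm long (its x), 24 mm thick; origin under its middle. Leave alone.
There are look-alikes about, which are no part of the job. What is shaped like the coin_tin but brown or green is not meant.

How it is judged (in metres and radians):
On the way:
1. the tin's leading end is in the lane, the tin flat on the board (y of coin_tin in the frame of shelf between -0.04 and 0.12 m and x of coin_tin in the frame of shelf between -0.01 and 0.01 m and z of coin_tin in the frame of shelf below 0.024 m), for 0.1 s.
At the end, for the whole second after the job is handed in: The tin lies flat and still on the board inside the lane, within 8 mm of resting flush on the stop, within 10 mm of the lane's centre line and square to it within 0.12 rad (y of coin_tin in the frame of shelf between 0.157 and 0.168 m and x of coin_tin in the frame of shelf between -0.01 and 0.01 m and z of coin_tin in the frame of shelf below 0.022 m and angle between the y axis of coin_tin and the y axis of shelf, either way round below 0.12 rad and angle between coin_tin's own z axis and vertical below 0.05 rad and linear speed of coin_tin below 0.01 m/s); the robot touches nothing.
It fails at once if something (the tin or the robot) touches a guide rail (contact force between any of rail_near, rail_far and anything else above 0.3 N).
It fails at once if the tin is lifted off the board or tipped (z of coin_tin in the frame of shelf above 0.026 m or angle between coin_tin's own z axis and vertical above 0.12 rad).
It fails at once if the jar, the dish or the flashlight is moved by more than 15 mm (distance of any of jar, dish, flashlight from where it was at the start of the episode above 0.015 m).
It also fails if it takes over 72 s, if anything falls off the work surface, if the arm or the gripper's body presses on something with over 40 N, if the wrist force passes 120 N, or if a joint passes its speed limit or range.

### The arm

A 6-joint arm with a two-finger parallel gripper is mounted at the origin on the work surface. World frame = base frame: x ahead of the robot, y to its left, z up, the work surface at z = 0. Lengths are in mm, angles in rad, forces in N, time in s.
With the tool pointing down it reaches from about 275 to 725 mm from the base axis. Payload 15.9 kg.
Tool frame: the origin (TCP) lies between the finger pads; the fingertips stand robot.tips_ahead ahead of it and the grasp point (between the pads) lies 6 mm ahead of it (robot.tips_ahead is the distance from the TCP to the fingertips, in mm); z points along the fingers, y is the line along which they close (so a half turn about z gives the same grasp; the last joint's range is limited). The gripper opens to 85 mm and grips with 20 to 120 N. Pads are 22 mm wide; open, the fingers measure 114 mm over their backs; the gripper's body (76 mm by 85 mm) begins 54 mm behind the grasp point. The pads swing forward as they close: fully open they stand 13 mm farther back than shut.
Start: joints at [1.287, 0.213, -0.034, 1.323, 0, 1.571], TCP at [139.997, 479.986, 256.306] pointing down, gripper open.
Joint ranges: [-2.98, 2.98], [-0.74, 1.72], [-1.14, 1.35], [-2.1, 2.04], [-1.57, 1.44], [-3.14, 3.14]. Speed limits (rad/s): [1.89, 1.89, 2.39, 2.57, 3.14, 3.14].

### API

Orientations are given as a unit quaternion [x, y, z, w].
In Python, from bench import read_state, imaging, order, robot gives the robot as it stands. The module is installed in compiled form; this text tells all that it offers.
- The arm moves only by the shell command python3 -m creep 'ROWS'. ROWS is JSON, a list of rows, each a list of 3 entries, a list of its own where there are three numbers: the turn, a rotation vector about the tool's x, y, z in degrees, then the shift along the tool's x, y, z in cm, then the opening, from 0 (shut) to 1 (fully open). In form: [[[ax, ay, az], [tx, ty, tz], grip], ...]. A call has 1 to 10 rows; each row is the pose to reach, as a shift and turn from the pose commanded when the call began, along the tool's axes at that moment; what a row does not reach only later rows make up. A row lasts 1/12 s, in which the tool goes at most 41.7 mm and 7.16 degrees, less where a joint would pass 70% of its speed; a pose out of reach is approached as far as the arm can. A call with a gripper value outside its range is refused whole. The fingers move at their own pace and stop on an object; the grip force is fixed at half the most. Time passes only in rows, so rows that repeat a pose let the fingers close. It gives the time, the measured TCP pose, the force, the opening and the grip force at its end, in the units of the state.
- read_state(): the state, without advancing time (a new reading comes with each control period).
- imaging.camera(name): name is "side" or "top" or "wrist"; returns (picture, depth): 480x640x3 uint8, blue, green, red; 480x640 float32, mm along the optical axis (not along the pixel's ray), 0 where there is no reading.
- imaging.camera_model(name): a dict with "intrinsics" (3x3 intrinsics, pixels), "world_from_camera" (4x4, takes a point from camera to world coordinates). Camera axes: x right, y up, looking along -z (the intrinsics and any distortion apply to the point x, -y, -z); pixel columns grow to the right and rows downward; lengths in mm; the calibration is good to about 2 mm. The wrist camera is an equidistant fisheye: a pixel r from the principal point sees the ray r / f radians off the axis. A picture is of the moment at which its call begins: read the wrist's pose just before it. camera_model takes no time and is no camera call; for the wrist camera it gives the pose at the moment of the call.
- order.finish_job(): hands the job in; it is judged then, once.
The state is a dict: "time_s": time; "joints": joint angles; "joint_velocities": joint speeds; "joint_efforts": joint torques, N m; "position": TCP position; "eef_rot": TCP orientation; "wrist_force": force on the tool from outside, world axes, zero at the start; "wrist_torque": the same for the moment, N m; "finger_gap": finger opening in mm; "grip_force": force on a finger pad.
Only numpy, scipy, OpenCV 4.12 (cv2) and the standard library are available. Lean on these libraries where they do the work, as an engineer would, in place of code of your own. Each camera call takes 0.05 s, during which the arm holds its last target. There are 200 camera calls.

## Working session

There is one attempt and no reset: what is moved stays moved. The work goes in short steps, Python scripts to look and compute and a shell command to move; the robot and the scene stay as the last step left them, time stands still between calls to the robot, and variables do not carry over. Pictures are saved under pics/ and viewed, at most 10 in all, crops included, and the job is handed in when it is done.

```bash
mkdir -p pics
python3 - <<'E'
from bench import read_state, imaging, order, robot
import cv2,numpy as np
s=read_state();print(s['time_s'],s['position'],s['eef_rot'],s['wrist_force'],robot.tips_ahead)
for n in('top','side'):
    p,d=imaging.camera(n);cv2.imwrite(f'pics/{n}0.png',p);np.savez(f'{n}0.npz',p=p,d=d)
    m=imaging.camera_model(n);print(n,m)
E
```

```text
0.0 [139.93091888 479.68492354 255.81105246] [ 1.41436581e-01  9.89947155e-01 -5.65331293e-04 -6.14482318e-05] [0.30124934 0.03273429 1.56373967] 25.0
top {'intrinsics': array([[513.85089275,   0.        , 319.25726548],
       [  0.        , 513.85089275, 246.5668379 ],
       [  0.        ,   0.        ,   1.        ]]), 'world_from_camera': array([[-2.42266005e-02,  9.95352615e-01, -9.32000169e-02,
         4.61070039e+02],
       [-9.99612794e-01, -2.53952058e-02, -1.13730097e-02,
        -4.28155920e+01],
       [-1.36869885e-02,  9.28883999e-02,  9.95582448e-01,
         1.08376423e+03],
       [ 0.00000000e+00,  0.00000000e+00,  0.00000000e+00,
         1.00000000e+00]])}
side {'intrinsics': array([[433.34494335,   0.        , 323.56593082],
       [  0.        , 433.34494335, 237.63121458],
       [  0.        ,   0.        ,   1.        ]]), 'world_from_camera': array([[-9.96303136e-01,  6.17717983e-02, -5.97018179e-02,
         4.94340459e+02],
       [-8.57203881e-02, -7.60651963e-01,  6.43475412e-01,
         5.25531693e+02],
       [-5.66367159e-03,  6.46214234e-01,  7.63135038e-01,
         6.88617679e+02],
       [ 0.00000000e+00,  0.00000000e+00,  0.00000000e+00,
         1.00000000e+00]])}
```

View pics/top0.png

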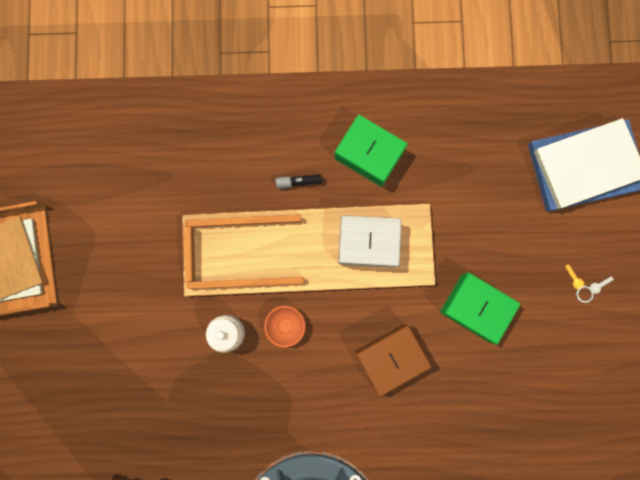

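The picture shows the steel tin at (370,241). Its look-alikes are the green boxes at (371,148) and (481,309) and the brown box at (394,361). The lane mouth is near column 302 and the stop near column 190. I choose the grey tin, and the crop below checks that choice.

```bash
cat > h.py <<'E'
from bench import read_state, imaging, order, robot
import cv2,numpy as np
def cloud(n,d):
    m=imaging.camera_model(n);K=m['intrinsics'];T=m['world_from_camera']
    v,u=np.mgrid[:480,:640]
    P=np.stack([(u-K[0,2])/K[0,0]*d,-(v-K[1,2])/K[1,1]*d,-d],-1)
    return P@T[:3,:3].T+T[:3,3]
def rect(W,mask):
    k=cv2.connectedComponentsWithStats(mask.astype(np.uint8))
    i=1+np.argmax(k[2][1:,4]);pts=W[k[1]==i]
    r=cv2.minAreaRect(pts[:,:2].astype(np.float32))
    return r,np.round(cv2.boxPoints(r),1),pts[:,2].mean(),len(pts)
E
python3 - <<'E'
from h import *
f=np.load('top0.npz');W=cloud('top',f['d']);p=f['p'];Z=W[...,2]
v,u=np.mgrid[:480,:640]
def b(c0,c1,r0,r1):return (u>c0)&(u<c1)&(v>r0)&(v<r1)
hsv=cv2.cvtColor(p,cv2.COLOR_BGR2HSV)
print('tin depth',rect(W,b(325,415,205,275)&(Z>60)))
print('tin colour',rect(W,b(325,415,205,275)&(hsv[...,1]<40)&(Z>60)))
print('board',rect(W,b(170,450,195,305)&(Z>11)&(Z<28)))
print('board+rails',rect(W,b(170,450,195,305)&(Z>11)&(Z<55)))
for n,c in(('near',b(195,310,262,295)),('far',b(195,310,205,235)),('stop',b(178,200,200,305))):
    print(n,rect(W,c&(Z>31)&(Z<60)))
for n,c in(('jar',b(195,255,305,360)),('dish',b(258,312,300,352)),('flash',b(270,330,170,195))):
    q=W[c&(Z>12)];print(n,q[:,:2].mean(0),q[:,2].max())
cv2.imwrite('pics/crop.png',cv2.resize(p[195:305,310:450],None,fx=4,fy=4))
E
```

```text
tin depth (((534.8216552734375, -119.67236328125), (138.98269653320312, 161.4583740234375), 84.54060363769531), array([[ 447.8, -181.2],
       [ 608.6, -196.5],
       [ 621.8,  -58.2],
       [ 461.1,  -42.8]], dtype=float32), np.float64(78.57531762561912), 2950)
tin colour (((533.4356079101562, -117.80232238769531), (137.10801696777344, 156.9730682373047), 85.11647033691406), array([[ 449.4, -179.4],
       [ 605.8, -192.8],
       [ 617.5,  -56.2],
       [ 461.1,  -42.8]], dtype=float32), np.float64(77.7628667639103), 2713)
board (((556.61767578125, -5.696685791015625), (170.6486053466797, 520.5142211914062), 1.1057608127593994), array([[ 466.3,  252.9],
       [ 476.3, -267.6],
       [ 646.9, -264.3],
       [ 636.9,  256.2]], dtype=float32), np.float64(18.457257361396543), 14979)
board+rails (((556.61767578125, -5.696685791015625), (170.6486053466797, 520.5142211914062), 1.1057608127593994), array([[ 466.3,  252.9],
       [ 476.3, -267.6],
       [ 646.9, -264.3],
       [ 636.9,  256.2]], dtype=float32), np.float64(21.252376763484467), 17218)
near (((490.0353088378906, 113.
[... 191 characters left out ...]
.float64(38.340761916229965), 744)
far (((617.9491577148438, 114.50161743164062), (14.942950248718262, 218.2997589111328), 0.9964239597320557), array([[608.6, 223.5],
       [612.4,   5.2],
       [627.3,   5.5],
       [623.5, 223.8]], dtype=float32), np.float64(38.096617038868104), 744)
stop (((551.7605590820312, 229.83790588378906), (142.02297973632812, 29.42270851135254), 0.5090187788009644), array([[480.6, 243.9],
       [480.9, 214.5],
       [622.9, 215.8],
       [622.6, 245.2]], dtype=float32), np.float64(44.09351322447393), 705)
jar [391.5111932  154.73778759] 1083.7642341925332
dish [399.12043491  43.96639486] 1083.7642341925332
flash [697.23433118   9.46360079] 1083.7642341925332
```

View pics/crop.png

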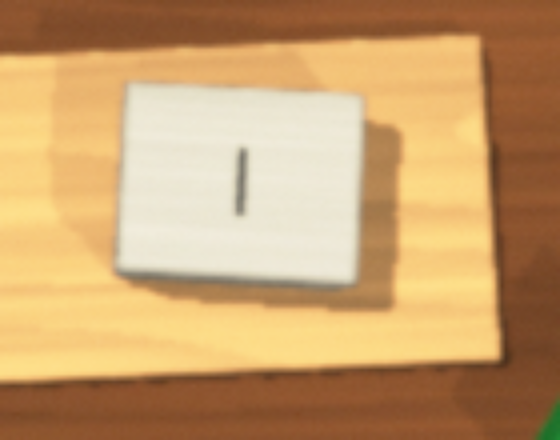

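The crop shows the light grey steel tin with its dark slot near crop pixel (241,180), about (370,240) in the full picture, so the choice is right. The tin rectangle was spoiled by invalid depth, so I redo it by casting colour-mask rays onto z = 73.

```bash
cat >> h.py <<'E'
R0=np.array([556.3,4.3]);TH=0.0193
Rs=np.array([[np.cos(TH),-np.sin(TH)],[np.sin(TH),np.cos(TH)]])
def tin(p,n='top',box=None,val=105):
    m=imaging.camera_model(n);K=m['intrinsics'];T=m['world_from_camera']
    hsv=cv2.cvtColor(p,cv2.COLOR_BGR2HSV)
    M=((hsv[...,1]<45)&(hsv[...,2]>val)).astype(np.uint8)
    if box: B=np.zeros_like(M);B[box[2]:box[3],box[0]:box[1]]=1;M&=B
    M=cv2.morphologyEx(M,cv2.MORPH_CLOSE,np.ones((9,9)))
    c=max(cv2.findContours(M,0,1)[0],key=cv2.contourArea)[:,0].astype(float)
    r=np.stack([(c[:,0]-K[0,2])/K[0,0],-(c[:,1]-K[1,2])/K[1,1],-np.ones(len(c))],-1)@T[:3,:3].T
    w=T[:3,3]+r*((73-T[2,3])/r[:,2])[:,None]
    q=((w[:,:2]-R0)@Rs).astype(np.float32)   # shelf coords
    r=cv2.minAreaRect(q);a=r[2]
    a=(a+45)%90-45
    return np.round(r[0],1),np.round(r[1],1),round(a,2),np.round(cv2.boxPoints(r),1)
E
python3 - <<'E'
from h import *
f=np.load('top0.npz');p=f['p'];print(tin(p,'top',(325,415,205,275)))
d=f['d'];W=cloud('top',d);Z=W[...,2]
v,u=np.mgrid[:480,:640]
M=(u>325)&(u<415)&(v>205)&(v<275)&(Z>68)&(Z<78)
r=cv2.minAreaRect(((W[M][:,:2]-R0)@Rs).astype(np.float32));print(r,Z[M].mean())
print(cv2.cvtColor(p,cv2.COLOR_BGR2HSV)[225,355],cv2.cvtColor(p,cv2.COLOR_BGR2HSV)[267,350])
E
```

```text
(array([   5.5, -135.3]), array([116.2,  94. ]), -5.83, array([[ -47.2, -188.4],
       [  46.3, -197.9],
       [  58.1,  -82.3],
       [ -35.3,  -72.7]], dtype=float32))
((7.207378387451172, -136.358642578125), (120.00654602050781, 96.26512908935547), 84.02088165283203) 73.20070534201149
[ 23  25 237] [ 16 138 168]
```

```bash
cat >> h.py <<'E'
from scipy.spatial.transform import Rotation as Ro
def where():
    s=read_state();Rm=Ro.from_quat(s['eef_rot']);P=np.array(s['position']);M=Rm.as_matrix()
    q=(P[:2]-R0)@Rs
    print('t',s['time_s'],'shelf',np.round(q,1),'z',round(P[2],1),'tips',robot.tips_ahead,'yaw_y',round(np.degrees(np.arctan2(M[1,1],M[0,1])-TH),2),'tilt',round(np.degrees(np.arccos(-M[2,2])),2),'gap',round(s['finger_gap'],1),'F',np.round(s['wrist_force'],1))
    return P,Rm
def go(x,y,z,yaw):
    "shift (cm, tool axes) and turn (deg) to TCP shelf x,y height z, tool y at yaw deg in shelf frame, tool down"
    P,Rm=where();t=np.r_[R0+Rs@[x,y],z]
    a=np.radians(yaw)+TH;Y=np.array([np.cos(a),np.sin(a),0]);Z=np.array([0,0,-1.]);X=np.cross(Y,Z)
    D=Rm.inv()*Ro.from_matrix(np.c_[X,Y,Z])
    print('turn',np.round(D.as_rotvec(degrees=True),2),'shift cm',np.round(Rm.inv().apply(t-P)/10,2))
E
python3 -c "
from h import *
go(77,-136,256,90)"
```

```text
t 0.1 shelf [-407.1  483.4] z 255.9 tips 25.0 yaw_y 72.64 tilt 0.05 gap 85.2 F [0.7 0.2 0.1]
turn [-5.000e-02 -1.000e-02 -1.736e+01] shift cm [-6.469e+01 -4.467e+01  3.000e-02]
```

```bash
python3 -m creep '[[[0,0,-17.4],[-64.7,-44.7,0],1],[[0,0,-17.4],[-64.7,-44.7,0],1],[[0,0,-17.4],[-64.7,-44.7,0],1],[[0,0,-17.4],[-64.7,-44.7,0],1],[[0,0,-17.4],[-64.7,-44.7,0],1],[[0,0,-17.4],[-64.7,-44.7,0],1],[[0,0,-17.4],[-64.7,-44.7,0],1],[[0,0,-17.4],[-64.7,-44.7,0],1],[[0,0,-17.4],[-64.7,-44.7,0],1],[[0,0,-17.4],[-64.7,-44.7,0],1]]'; python3 -c "
from h import *
go(77,-136,256,90)"
```

```text
time_s: 0.93
position: [399.3, 160.0, 256.3]
eef_rot: [-0.01, 1.0, 0.0, -0.0]
wrist_force: [0.5, 0.9, 0.2]
finger_gap: 85.5
grip_force: 0.0
t 0.9333 shelf [-154.   158.7] z 256.3 tips 25.0 yaw_y 90.03 tilt 0.0 gap 85.5 F [0.5 0.9 0.2]
turn [ 0.   -0.    0.03] shift cm [-23.08 -29.49   0.03]
```

```bash
python3 -m creep '[[[0,0,0],[-23.1,-29.5,0],1],[[0,0,0],[-23.1,-29.5,0],1],[[0,0,0],[-23.1,-29.5,0],1],[[0,0,0],[-23.1,-29.5,0],1],[[0,0,0],[-23.1,-29.5,0],1],[[0,0,0],[-23.1,-29.5,0],1],[[0,0,0],[-23.1,-29.5,0],1],[[0,0,0],[-23.1,-29.5,0],1],[[0,0,0],[-23.1,-29.5,0],1],[[0,0,0],[-23.1,-29.5,8],1]]'
python3 - <<'E'
from h import *
go(77,-136,70,90)
p,d=imaging.camera('side');cv2.imwrite('pics/side1.png',p)
E
```

```text
time_s: 1.77
position: [648.0, -135.8, 225.9]
eef_rot: [-0.008, 1.0, -0.003, 0.012]
wrist_force: [4.2, -1.1, 3.9]
finger_gap: 85.2
grip_force: 0.0
t 1.7667 shelf [  89.  -141.8] z 225.9 tips 25.0 yaw_y 89.81 tilt 1.46 gap 85.2 F [ 4.2 -1.1  3.9]
turn [-0.39  1.41 -0.19] shift cm [ 1.58  0.68 15.55]
```

View pics/side1.png

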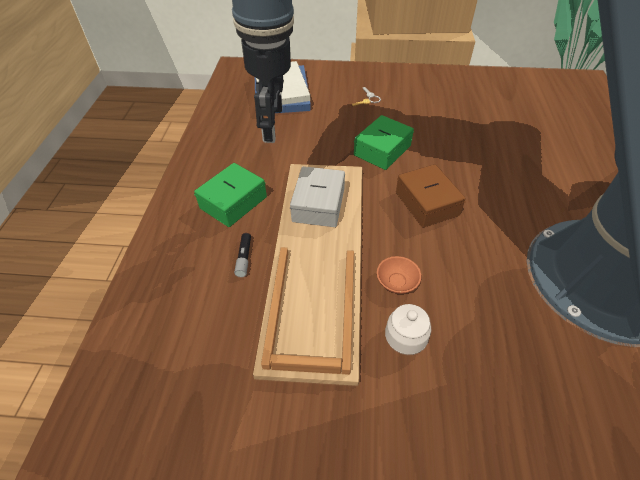

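The hand is at (268,140), above and beyond the tin at (320,190), with nothing in its way. I let it settle before descending.

```bash
python3 -m creep '[[[0,0,0],[0,0,0],1],[[0,0,0],[0,0,0],1],[[0,0,0],[0,0,0],1]]' >/dev/null
python3 - <<'E'
from h import *
go(77,-136,70,90)
E
```

```text
t 2.0667 shelf [  76.5 -133.5] z 216.5 tips 25.0 yaw_y 90.08 tilt 0.08 gap 85.1 F [ 0.2 -0.6  0.8]
turn [-0.02  0.08  0.08] shift cm [-0.03 -0.24 14.65]
```

```bash
python3 -m creep '[[[0,0,0],[0,0,3],1],[[0,0,0],[0,-0.2,6],1],[[0,0,0],[0,-0.2,9],1],[[0,0,0],[0,-0.2,12],1],[[0,0,0],[0,-0.2,14],1],[[0,0,0],[0,-0.2,14.6],1],[[0,0,0],[0,-0.2,14.6],1],[[0,0,0],[0,-0.2,14.6],1]]' >/dev/null
python3 - <<'E'
from h import *
go(77,-136,70,90)
p,d=imaging.camera('wrist');cv2.imwrite('pics/w1.png',p)
E
```

```text
t 2.7333 shelf [  77.5 -135.9] z 70.9 tips 25.0 yaw_y 90.06 tilt 0.14 gap 85.6 F [0.9 0.3 1.2]
turn [-0.03  0.13  0.06] shift cm [ 0.05 -0.01  0.09]
```

View pics/w1.png

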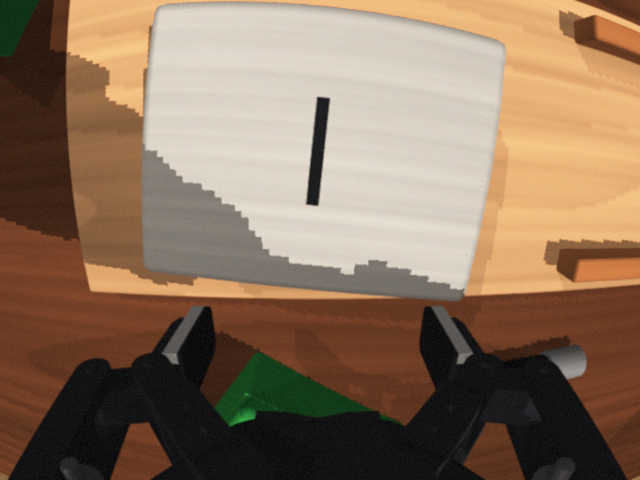

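The wrist view shows the fingertips near (205,315) and (430,315), just short of the tin's far edge, which runs from (145,270) to (462,298). The edge is askew as expected. I push slowly towards the robot.

```bash
python3 -m creep '[[[0,0,0],[0.4,0,0.1],1],[[0,0,0],[0.7,0,0.1],1],[[0,0,0],[0.9,0,0.1],1],[[0,0,0],[1.1,0,0.1],1],[[0,0,0],[1.3,0,0.1],1],[[0,0,0],[1.4,0,0.1],1],[[0,0,0],[1.5,0,0.1],1],[[0,0,0],[1.6,0,0.1],1],[[0,0,0],[1.6,0,0.1],1]]' >/dev/null
python3 - <<'E'
from h import *
where()
p,d=imaging.camera('top');cv2.imwrite('pics/t2.png',p);print(tin(p,'top',(325,415,195,275)))
W=cloud('top',d);Z=W[...,2]
v,u=np.mgrid[:480,:640]
M=(u>325)&(u<415)&(v>205)&(v<285)&(Z>68)&(Z<78)
r=cv2.minAreaRect(((W[M][:,:2]-R0)@Rs).astype(np.float32));print(r)
E
```

```text
t 3.5333 shelf [  60.3 -136.1] z 67.6 tips 25.0 yaw_y 90.03 tilt 0.01 gap 85.2 F [0.4 0.2 1.1]
(array([  18.6, -136.4]), array([176.9, 157.4]), -2.65, array([[ -64.1, -221.1],
       [  93.2, -228.3],
       [ 101.4,  -51.6],
       [ -55.9,  -44.4]], dtype=float32))
((0.0, 0.0), (0.0, 0.0), 0.0)
```

View pics/t2.png

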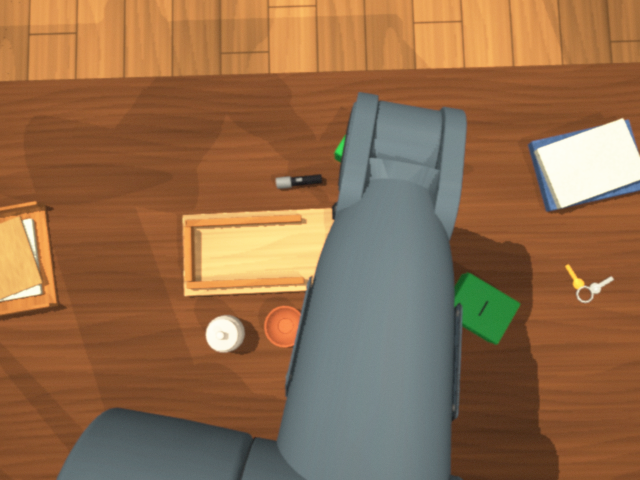

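The arm hides the tin from the top camera (around (385,240)), so I use the wrist camera's depth instead.

```bash
cat >> h.py <<'E'
def wtin(name=None):
    m=imaging.camera_model('wrist');K=m['intrinsics'];T=m['world_from_camera']
    p,d=imaging.camera('wrist')
    if name: cv2.imwrite(name,p)
    v,u=np.mgrid[:480,:640]
    a=(u-K[0,2])/K[0,0];b=(v-K[1,2])/K[1,1];r=np.hypot(a,b)+1e-9;t=np.tan(r)/r
    P=np.stack([a*t*d,-b*t*d,-d],-1)@T[:3,:3].T+T[:3,3]
    hsv=cv2.cvtColor(p,cv2.COLOR_BGR2HSV)
    M=(d>0)&(abs(P[...,2]-73)<5)&(hsv[...,1]<60)&(hsv[...,2]>50)
    M=cv2.morphologyEx(M.astype(np.uint8),cv2.MORPH_OPEN,np.ones((5,5)))
    k=cv2.connectedComponentsWithStats(M);i=1+np.argmax(k[2][1:,4]);q=P[k[1]==i]
    s=((q[:,:2]-R0)@Rs).astype(np.float32);r=cv2.minAreaRect(s)
    print('tin',np.round(r[0],1),np.round(r[1],1),'yaw',round((r[2]+45)%90-45,2),'z',round(q[:,2].mean(),1),'corners',np.round(cv2.boxPoints(r),1).tolist())
E
python3 - <<'E'
from h import *
where();wtin('pics/w2.png')
E
```

```text
t 3.5833 shelf [  60.3 -136.2] z 67.6 tips 25.0 yaw_y 90.03 tilt 0.02 gap 85.4 F [ 0.7  0.4 -0.4]
tin [   2.2 -138. ] [118.4  97.6] yaw -0.44 z 72.8 corners [[-47.099998474121094, -196.8000030517578], [50.5, -197.5], [51.400001525878906, -79.19999694824219], [-46.20000076293945, -78.4000015258789]]
```

View pics/w2.png

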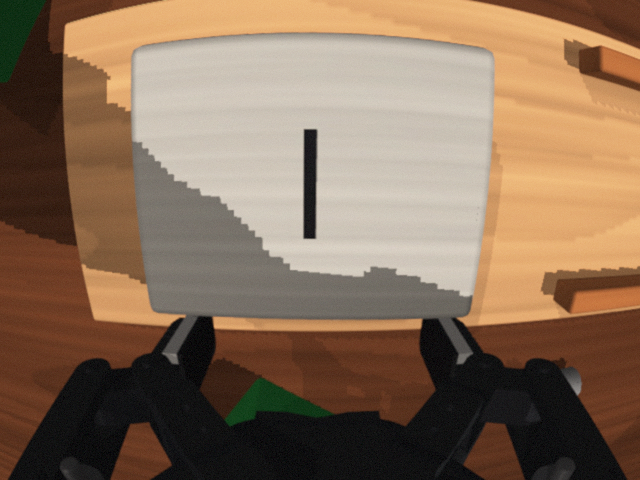

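The wrist view shows the tin's edges square to the board, with both fingertips at (205,318) and (430,318) against its far side. The tin is at about x +2 mm, yaw −0.4°. I push 1.5 mm more, then back off and lift.

```bash
python3 -m creep '[[[0,0,0],[0.1,0,0],1],[[0,0,0],[0.15,0,0],1],[[0,0,0],[0.15,0,0],1],[[0,0,0],[-0.5,0,0],1],[[0,0,0],[-2,0,0],1],[[0,0,0],[-2,0,-3],1],[[0,0,0],[-2,0,-6],1],[[0,0,0],[-2,0,-10],1],[[0,0,0],[-2,0,-10],1],[[0,0,0],[-2,0,-10],1]]' >/dev/null
python3 - <<'E'
from h import *
print(np.round(read_state()['joints'],2));go(1.5,-225,168,0);wtin()
E
```

```text
[-0.2   0.56  0.25  1.26 -0.   -0.22]
t 4.4667 shelf [  82.1 -136.5] z 170.1 tips 25.0 yaw_y 90.03 tilt 0.25 gap 85.4 F [ 0.3  0.1 -1.6]
turn [ 0.14  0.24 90.03] shift cm [ 8.07 -8.85  0.18]
tin [   0.  -138.4] [119.3  95.1] yaw -0.01 z 72.8 corners [[-47.599998474121094, -198.0], [47.5, -198.0], [47.599998474121094, -78.80000305175781], [-47.5, -78.80000305175781]]
```

The tin is at x 0.0, yaw 0.0°. Now I move the hand round behind it.

```bash
python3 -m creep '[[[0,0,7],[0,-3,0],0.6],[[0,0,14],[0,-6,0],0.6],[[0,0,21],[2,-9.2,0],0.6],[[0,0,28],[5,-9.2,0],0.6],[[0,0,35],[8.2,-9.2,0],0.6],[[0,0,42],[8.2,-9.2,0],0.6],[[0,0,49],[8.2,-9.2,0],0.6],[[0,0,56],[8.2,-9.2,0],0.6],[[0,0,63],[8.2,-9.2,0],0.6],[[0,0,70],[8.2,-9.2,0],0.6]]' >/dev/null
python3 -m creep '[[[0,0,7],[0,0,0],0.6],[[0,0,14],[0,0,0],0.6],[[0,0,20],[0,0,0],0.6],[[0,0,20],[0,0,0],0.6],[[0,0,20],[0,0,0],0.6]]' >/dev/null
python3 - <<'E'
from h import *
go(0,-228,70,0)
E
```

```text
t 5.7667 shelf [  -1.8 -228. ] z 166.6 tips 25.0 yaw_y 0.23 tilt 0.1 gap 51.5 F [-0.3  0.2 -0.4]
turn [-0.1  -0.04  0.23] shift cm [-0.01  0.2   9.66]
```

```bash
python3 -m creep '[[[0,0,0.2],[0,0.2,2.5],0.6],[[0,0,0.2],[0,0.2,5],0.6],[[0,0,0.2],[0,0.2,7.5],0.6],[[0,0,0.2],[0,0.2,9],0.6],[[0,0,0.2],[0,0.2,9.6],0.6],[[0,0,0.2],[0,0.2,9.6],0.6],[[0,0,0.2],[0,0.2,9.6],0.6]]' >/dev/null
python3 - <<'E'
from h import *
go(0,-211,70,0);wtin('pics/w3.png')
E
```

```text
t 6.35 shelf [   0.8 -228.3] z 72.1 tips 25.0 yaw_y -0.07 tilt 0.01 gap 51.3 F [-0.1  0.6  0.2]
turn [ 0.01  0.   -0.07] shift cm [ 1.73 -0.08  0.21]
tin [   0.3 -151. ] [94.9 92.9] yaw 0.02 z 72.8 corners [[-47.20000076293945, -104.5], [-47.099998474121094, -197.39999389648438], [47.79999923706055, -197.39999389648438], [47.79999923706055, -104.5]]
```

View pics/w3.png

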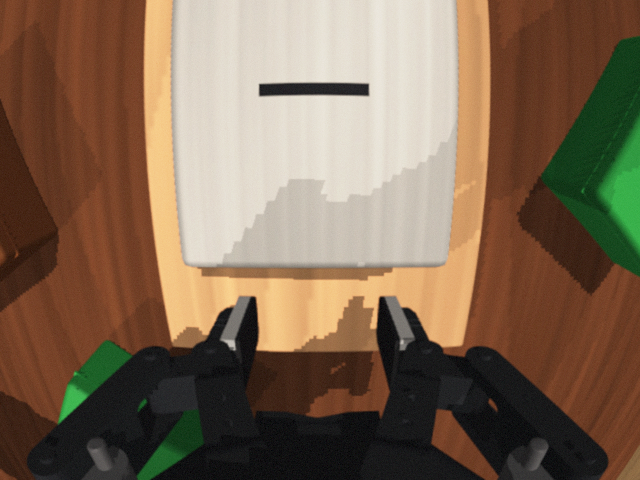

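The wrist view shows the fingertips at (245,300) and (390,300), centred behind the tin's rear edge at row 265, and the tin is square. I push forward.

```bash
python3 -m creep '[[[0,0,0],[1,0,0.1],0.6],[[0,0,0],[1.6,0,0.1],0.6],[[0,0,0],[2,0,0.1],0.6],[[0,0,0],[2.5,0,0.1],0.6],[[0,0,0],[3.1,0,0.1],0.6],[[0,0,0],[3.8,0,0.1],0.6],[[0,0,0],[4.6,0,0.1],0.6],[[0,0,0],[5.4,0,0.1],0.6],[[0,0,0],[6.0,0,0.1],0.6],[[0,0,0],[6.3,0,0.1],0.6]]' >/dev/null
python3 - <<'E'
from h import *
go(0,-100,70,0);wtin()
E
```

```text
t 7.2333 shelf [   0.7 -164.1] z 70.7 tips 25.0 yaw_y -0.12 tilt 0.01 gap 51.2 F [ 0.2 -2.9  1.3]
turn [-0.01 -0.01 -0.12] shift cm [ 6.41 -0.09  0.07]
tin [ -0.1 -97.1] [112.9  94.5] yaw -0.3 z 72.8 corners [[-47.70000076293945, -153.3000030517578], [46.79999923706055, -153.8000030517578], [47.400001525878906, -40.900001525878906], [-47.099998474121094, -40.400001525878906]]
```

```bash
python3 -m creep '[[[0,0,0],[0.5,0,0],0.6],[[0,0,0],[1.2,0,0],0.6],[[0,0,0],[2,0,0],0.6],[[0,0,0],[2.8,0,0],0.6],[[0,0,0],[3.6,0,0],0.6],[[0,0,0],[4.4,0,0],0.6],[[0,0,0],[5.2,0,0],0.6],[[0,0,0],[5.9,0,0],0.6],[[0,0,0],[6.4,0,0],0.6],[[0,0,0],[6.5,0,0],0.6]]' >/dev/null
python3 - <<'E'
from h import *
go(0,-30,70,0);wtin('pics/w4.png')
E
```

```text
t 8.1167 shelf [  0.9 -99.1] z 70.6 tips 25.0 yaw_y -0.12 tilt 0.02 gap 51.0 F [ 0.7 -1.  -1.6]
turn [-0.01 -0.01 -0.12] shift cm [ 6.91 -0.11  0.07]
tin [  0.1 -32. ] [113.3  94.3] yaw -0.13 z 72.8 corners [[-47.20000076293945, -88.5], [47.099998474121094, -88.69999694824219], [47.400001525878906, 24.5], [-46.900001525878906, 24.700000762939453]]
```

View pics/w4.png

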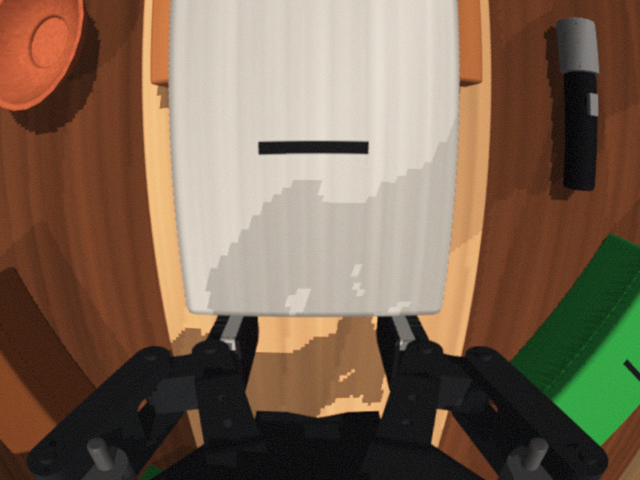

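The tin is centred between the rail ends at (160,80) and (471,80), and square. I carry on.

```bash
python3 -m creep '[[[0,0,0],[0.5,0,0],0.6],[[0,0,0],[1.3,0,0],0.6],[[0,0,0],[2.1,0,0],0.6],[[0,0,0],[2.9,0,0],0.6],[[0,0,0],[3.7,0,0],0.6],[[0,0,0],[4.5,-0.05,0],0.6],[[0,0,0],[5.3,-0.05,0],0.6],[[0,0,0],[6.1,-0.05,0],0.6],[[0,0,0],[6.8,-0.05,0],0.6],[[0,0,0],[7.2,-0.05,0],0.6]]' >/dev/null
python3 - <<'E'
from h import *
go(0,40,70,0);wtin()
E
```

```text
t 9.0 shelf [  0.7 -27.1] z 70.7 tips 25.0 yaw_y -0.13 tilt 0.0 gap 51.2 F [-1.1 -2.   0. ]
turn [-0.   -0.   -0.13] shift cm [ 6.71 -0.08  0.07]
tin [-0.1 40.1] [ 94.5 113.3] yaw 0.04 z 72.8 corners [[-47.400001525878906, 96.69999694824219], [-47.29999923706055, -16.600000381469727], [47.20000076293945, -16.5], [47.099998474121094, 96.80000305175781]]
```

```bash
python3 -m creep '[[[0,0,0],[0.5,0,0],0.6],[[0,0,0],[1.3,0,0],0.6],[[0,0,0],[2.1,0,0],0.6],[[0,0,0],[2.9,0,0],0.6],[[0,0,0],[3.7,0,0],0.6],[[0,0,0],[4.5,0,0],0.6],[[0,0,0],[5.3,0,0],0.6],[[0,0,0],[6.1,0,0],0.6],[[0,0,0],[6.8,0,0],0.6],[[0,0,0],[7.2,0,0],0.6]]' >/dev/null
python3 - <<'E'
from h import *
go(0,85,70,0);wtin()
E
```

```text
t 9.8833 shelf [ 0.9 44.9] z 70.7 tips 25.0 yaw_y -0.13 tilt 0.01 gap 51.0 F [ 0.9 -3.4  0.9]
turn [ 0.   -0.   -0.13] shift cm [ 4.01 -0.1   0.07]
tin [ -0.2 111. ] [115.1  94.8] yaw -0.2 z 72.8 corners [[-47.79999923706055, 53.599998474121094], [46.900001525878906, 53.20000076293945], [47.29999923706055, 168.3000030517578], [-47.400001525878906, 168.6999969482422]]
```

```bash
python3 -m creep '[[[0,0,0],[0.5,0,0],0.6],[[0,0,0],[1.2,0,0],0.6],[[0,0,0],[1.9,0,0],0.6],[[0,0,0],[2.6,0,0],0.6],[[0,0,0],[3.2,0,0],0.6],[[0,0,0],[3.7,0,0],0.6],[[0,0,0],[4.1,0,0],0.6],[[0,0,0],[4.4,0,0],0.6],[[0,0,0],[4.5,0,0],0.6]]' >/dev/null; python3 -c "
from h import *
go(0,95,70,0);wtin()"
for i in 1; do python3 -m creep '[[[0,0,0],[0.1,0,0],0.6],[[0,0,0],[0.2,0,0],0.6],[[0,0,0],[0.3,0,0],0.6]]' | grep -E 'position|wrist_force'; done
```

```text
t 10.6833 shelf [ 1.  89.3] z 70.7 tips 25.0 yaw_y -0.15 tilt 0.0 gap 51.5 F [-0.4 -2.5  0.7]
turn [-0.   -0.   -0.15] shift cm [ 0.57 -0.1   0.07]
tin [1.000e-01 1.564e+02] [ 94.6 113.1] yaw 0.01 z 72.8 corners [[-47.20000076293945, 213.0], [-47.20000076293945, 99.9000015258789], [47.400001525878906, 99.9000015258789], [47.400001525878906, 213.0]]
position: [555.5, 96.0, 70.7]
wrist_force: [1.1, -1.7, -0.3]
```

```bash
python3 -m creep '[[[0,0,0],[0.1,0,0],0.6],[[0,0,0],[0.2,0,0],0.6],[[0,0,0],[0.2,0,0],0.6]]' | grep -E 'position|wrist_force'; python3 -c "
from h import *
where();wtin()"
```

```text
position: [555.5, 98.3, 70.7]
wrist_force: [-0.1, -0.1, -0.5]
t 11.2333 shelf [ 1. 94.] z 70.7 tips 25.0 yaw_y -0.16 tilt 0.01 gap 50.9 F [-0.1 -0.1 -0.5]
tin [  0.2 161.1] [112.9  94.7] yaw -0.07 z 72.8 corners [[-47.20000076293945, 104.69999694824219], [47.5, 104.5999984741211], [47.599998474121094, 217.39999389648438], [-47.099998474121094, 217.60000610351562]]
```

```bash
python3 -m creep '[[[0,0,0],[0.1,0,0],0.6],[[0,0,0],[0.1,0,0],0.6]]' | grep -E 'position|wrist_force'
```

```text
position: [555.7, 98.5, 70.7]
wrist_force: [1.5, -7.6, 0.2]
```

The tin is on the stop: the force rose to 7.6 N and the hand stopped advancing. I back off and lift away.

```bash
python3 -m creep '[[[0,0,0],[-0.5,0,0],0.6],[[0,0,0],[-2,0,0],0.6],[[0,0,0],[-4,0,0],0.6],[[0,0,0],[-5,0,-3],0.6],[[0,0,0],[-6,0,-7],0.6],[[0,0,0],[-8,0,-11],0.6],[[0,0,0],[-11,0,-15],0.6],[[0,0,0],[-15,0,-18],0.6],[[0,0,0],[-19,0,-18],0.6],[[0,0,0],[-23,0,-18],0.6]]' >/dev/null; python3 -m creep '[[[0,0,0],[0,0,0],0.6],[[0,0,0],[0,0,0],0.6],[[0,0,0],[0,0,0],0.6]]'
python3 - <<'E'
from h import *
where()
p,d=imaging.camera('top');cv2.imwrite('pics/t9.png',p)
W=cloud('top',d);v,u=np.mgrid[:480,:640];Z=W[...,2]
M=(d>0)&(u>180)&(u<300)&(v>215)&(v<285)&(abs(Z-73)<5)
r=cv2.minAreaRect(((W[M][:,:2]-R0)@Rs).astype(np.float32));print(r,M.sum())
E
```

```text
time_s: 12.53
position: [558.9, -118.3, 249.7]
eef_rot: [0.702, 0.713, 0.0, -0.0]
wrist_force: [-0.0, 0.1, -0.1]
finger_gap: 51.4
grip_force: 0.0
t 12.5333 shelf [   0.2 -122.7] z 249.7 tips 25.0 yaw_y -0.21 tilt 0.04 gap 51.4 F [-0.   0.1 -0.1]
((-0.86090087890625, 164.60052490234375), (96.15778350830078, 120.2891845703125), 0.2011021375656128) 2855
```

View pics/t9.png

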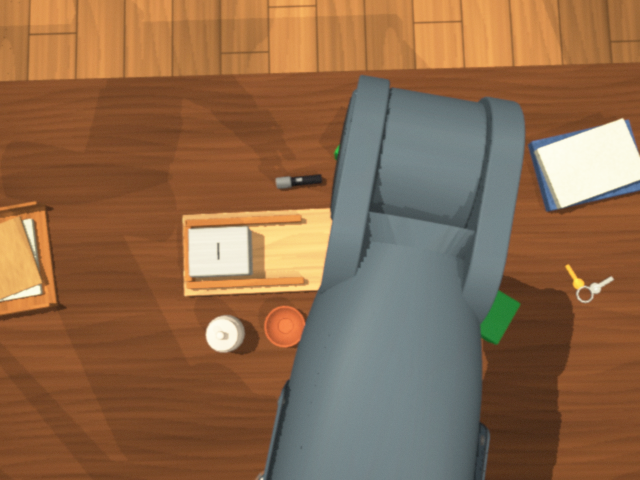

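The tin at (219,251) rests on the stop, square and centred. It measures x −0.9 mm, y 164.6 mm, yaw 0.2°. The jar (225,335), dish (285,326) and flashlight (299,182) have not moved, and the hand is clear.

```bash
python3 -c "
from bench import order
print(order.finish_job())"
```

```text
the job is handed in; nothing more can be done
None
```

The job is handed in (no verdict was returned): the coin tin rests against the stop, measured 0.9 mm off the lane's centre line and 0.2° off square, the jar, dish and flashlight look unmoved, and the hand is clear, with about 12.5 s of the 72 s used.

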